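# Slide the baking dish off the hob onto the round mat

## Robot

A 6-joint arm with a two-finger parallel gripper is mounted at the origin on a cart in front of the work surface, level with it; the furniture and walls round the work are solid. World frame = base frame: x ahead of the robot, y to its left, z up, the work surface at z = 0. Lengths are in m, angles in degrees, forces in N, time in s.
With the tool pointing down it reaches from about 0.375 to 0.9 m from the base axis. Payload 3.1 kg.
Tool frame: the origin (TCP) lies at the very end of the fingers, on their centre line; the grasp point (between the pads) lies 19 mm behind it (env.grasp_offset is the distance from the TCP to the grasp point, in m); y points along the fingers, x is the direction in which the jaws open and shut, and the axes are right-handed (so a half turn about y gives the same grasp; the last joint's range is limited). The gripper opens to 85 mm and grips with 20 to 120 N. Pads are 22 mm wide; open, the fingers measure 114 mm over their backs; the gripper's body (76 mm by 85 mm) begins 54 mm behind the grasp point. The pads swing forward as they close: fully open they stand 13 mm farther back than shut.
Start: joints at [58.012, 30.224, 82.088, -0, 67.689, -10.227], TCP at [0.232, 0.58, 0.231] pointing down, gripper open.
Joint ranges: [-176.69, 176.69], [-43.24, 126.21], [12.49, 139.97], [-82, 262], [0, 151.66], [-163.58, 163.58]. Speed limits (degrees/s): [159.86, 159.86, 180, 180, 180, 180].

## Interface

Orientations are given as a 3x3 rotation matrix whose columns are the frame's x, y, z axes.
In Python, from rig import env gives the robot as it stands. Calls block until the motion is done:
- env.move_pose(position, orientation): joint-space move of the TCP to a pose.
- env.move_straight(position, frame=None, velocity=0.15): straight line of the TCP; frame=None keeps the orientation; velocity is the mean speed in m/s.
- env.set_joints(angles): joint-space move.
- env.set_gripper(opening, strength=None): opening from 0.0 (shut) to 1.0 (fully open); strength is the grip in N (None keeps the last); returns when the fingers have stopped.
- env.wait(seconds).
- env.ik(position, orientation): joint angles nearest the present ones, or None.
- env.snapshot(name): name is "scene" or "top" or "wrist"; returns a dict with "frame" (480x640x3 uint8, blue, green, red), "depth" (480x640 float32, m along the optical axis (not along the pixel's ray), 0 where there is no reading), "fx", "fy", "cx", "cy" (pixels), "k1" (the pictures are not rectified: a ray, as slopes to the right and down, at radius r is drawn at 1 + k1 r^2 times it, then the intrinsics apply), "eye" and "orientation" of the camera in the world; the wrist camera has in their place "hand_eye" (4x4, takes a point from camera to tool coordinates, whose origin is the TCP and whose axes are the tool frame's). Camera axes: x right, y up, looking along -z (the intrinsics and any distortion apply to the point x, -y, -z); pixel columns grow to the right and rows downward; lengths in m; the calibration is good to about 2 mm. A picture is of the moment at which its call begins: read the wrist's pose just before it.
A pose or a line that the arm cannot do raises env.Unreachable and nothing moves.
- env.job_done(): hands the job in, once; it reports no verdict.
Trained networks look in the newest picture that a camera, given by its name, has taken for a name from the list of things; names that differ only in an ending like _2 or _b are one class to them, and where a whole thing is asked for, a point or a joint stands for the part that bears it (a point fixed in the world has none). Each returns a list of dicts, best first, with "confidence" (0 to 1); they miss things now and then, are a little off and sometimes report something else, mostly with a low value. They report only what shows in the picture. A call takes as long as a camera call.
- env.recognise(camera, target): "point" ([x, y, z] in m, in world coordinates, good to about 4 mm: the middle of the surface that is visible of it).
- env.masks_of(camera, target): "region" (480x640 bool, what is visible of it).
Readings, each from a call of its own:
- env.current_clock(): time.
- env.current_joint_pos(): joint angles.
- env.current_joint_vel(): joint speeds.
- env.current_effort(): joint torques, N m.
- env.current_eef_pos(): TCP position.
- env.current_tool_rot(): TCP orientation.
- env.current_wrist_force(): force on the tool from outside, world axes, zero at the start.
- env.current_torque(): the same for the moment, N m.
- env.current_opening(): opening from 0.0 (shut) to 1.0 (fully open).
Only numpy, scipy, OpenCV 4.12 (cv2) and the standard library are available. Lean on these libraries where they do the work, as an engineer would, in place of code of your own. Each camera call takes 0.05 s, during which the arm holds its last target.

## Task

Slide the white baking dish from the hob along the worktop onto the round cork mat, not the square one, so that it stands wholly on the mat. Push it along the surface, down over the low edge of the hob, without lifting it or tipping it over, then let go, and leave the spice jar and the salt shaker standing where they are.

Things in the scene. Friction and masses are not known exactly. Their poses are not given: they have to be found in the camera images.
- dish: round open white ceramic baking dish, 110 mm across the foot, 120 mm at the rim, 45 mm high, 0.4 kg, too wide to grasp across; two spread fingertips against its side cradle it in a push. Starts on the black glass hob, 5 mm above the worktop; pushed over the hob edge it slides down that step, rocking a few degrees. Dry friction: stops when the push stops. Origin: centre of its underside; z up
- round_mat: flat round cork mat, 150 mm in diameter, 1 mm thin, fixed to the worktop to the right of the hob; its edge does not hinder sliding. A square cork mat of 130 mm lies near it, and the two may have changed places. Origin: centre of its underside; z up
- spice_jar: bystander: upright round glass spice jar with a red cap, 45 mm in diameter, 106 mm high, standing on the hob behind the dish. Origin: centre of its underside; z up
- salt_shaker: bystander: upright round salt shaker, clear with a grey cap, 44 mm in diameter, 90 mm high, standing on the hob behind the dish. Origin: centre of its underside; z up

How it is judged (in metres and radians):
At the end, for the whole second after the job is handed in: The dish stands level and at rest on the round mat, its centre within 20 mm of the mat's centre (its foot then lies wholly on the mat) (horizontal distance between dish and round_mat below 0.02 m and height (world z) of dish below 0.004 m and angle between dish's own z axis and vertical below 0.05 rad and linear speed of dish below 0.01 m/s); the robot touches nothing.
It fails at once if the dish is lifted to more than 20 mm above the worktop (15 mm above the hob) or tipped by more than 15 degrees (height (world z) of dish above 0.02 m or angle between dish's own z axis and vertical above 0.26 rad).
It fails at once if the spice jar is moved by more than 20 mm or tipped (distance of spice_jar from where it was at the start of the episode above 0.02 m or angle between spice_jar's own z axis and vertical above 0.3 rad).
It fails at once if the salt shaker is moved by more than 20 mm or tipped (distance of salt_shaker from where it was at the start of the episode above 0.02 m or angle between salt_shaker's own z axis and vertical above 0.3 rad).
It also fails if it takes over 48 s, if anything falls off the work surface, if the arm or the gripper's body presses on something with over 40 N, if the wrist force passes 120 N, or if a joint passes its speed limit or range.

## Working session

There is one attempt and no reset: what is moved stays moved. The work goes in short steps, each a Python script; the robot and the scene stay as the last script left them, time stands still between calls to the robot, and variables do not carry over. Pictures are saved under pics/ and viewed, and the job is handed in when it is done.

```bash
mkdir -p pics; ls; cat > h.py <<'E'
import numpy as np, cv2
from rig import env
def ray(s,u,v):
    p=np.array([[(u-s['cx'])/s['fx'],(v-s['cy'])/s['fy']]])
    d=p[0]; q=d.copy()
    for _ in range(20): q=d/(1+s['k1']*(q@q))
    return q
def unproj(s,u,v,z=None):
    q=ray(s,u,v); R=np.array(s['orientation']); e=np.array(s['eye'])
    d=R@np.array([q[0],-q[1],-1.0])
    if z is None: return e+d*s['depth'][int(v),int(u)]
    return e+d*(z-e[2])/d[2]
E
python3 - <<'E'
from h import *
for c in ('scene','top'):
    s=env.snapshot(c); cv2.imwrite(f'pics/{c}0.png',s['frame'])
    print(c,s['eye'],np.round(s['orientation'],3).tolist())
    for t in ('dish','round_mat','spice_jar','salt_shaker'):
        for d in env.recognise(c,t)[:3]: print(t,np.round(d['point'],3),round(d['confidence'],2))
        for d in env.masks_of(c,t)[:3]:
            m=d['region']; ys,xs=np.nonzero(m); 
            P=np.array([unproj(s,u,v) for u,v in zip(xs,ys) if s['depth'][v,u]>0])
            print('  mask',len(xs),xs.min(),xs.max(),ys.min(),ys.max(),round(d['confidence'],2), np.round(np.percentile(P,[2,50,98],axis=0),3).tolist())
print(env.current_clock())
E
```

```text
pics
scene [ 0.20715133 -0.46867706  0.87409721] [[0.75, 0.524, -0.403], [-0.661, 0.581, -0.475], [-0.015, 0.622, 0.783]]
dish [0.541 0.237 0.02 ] 0.92
  mask 2757 194 255 193 249 0.75 [[0.485, 0.166, 0.008], [0.543, 0.235, 0.023], [0.595, 0.278, 0.052]]
  mask 907 279 300 132 180 0.24 [[0.715, 0.234, 0.013], [0.727, 0.243, 0.08], [0.751, 0.273, 0.114]]
round_mat [ 0.456 -0.174  0.002] 0.72
  mask 5966 283 372 352 435 0.75 [[0.394, -0.239, -0.002], [0.458, -0.175, 0.001], [0.526, -0.107, 0.005]]
  mask 958 279 301 132 182 0.55 [[0.715, 0.234, 0.009], [0.727, 0.243, 0.076], [0.752, 0.272, 0.114]]
spice_jar [0.728 0.244 0.085] 0.76
  mask 976 279 301 132 181 0.82 [[0.714, 0.234, 0.012], [0.728, 0.243, 0.077], [0.754, 0.272, 0.114]]
  mask 5937 283 373 351 435 0.21 [[0.394, -0.239, -0.002], [0.459, -0.176, 0.001], [0.527, -0.108, 0.005]]
salt_shaker [0.728 0.125 0.057] 0.91
salt_shaker [0.542 0.235 0.02 ] 0.65
  mask 723 319 339 170 210 0.58 [[0.719, 0.115, 0.005], [0.732, 0.126, 0.054], [0.757, 0.163, 0.096]]
top [0.46196648 0.05569979 0.98992921] [[0.018, 0.988, -0.156], [-1.0, 0.018, -0.003], [-0.0, 0.156, 0.988]]
dish [0.544 0.231 0.013] 0.67
  mask 4147 189 261 248 320 0.84 [[0.489, 0.169, 0.007], [0.546, 0.228, 0.012], [0.598, 0.277, 0.051]]
round_mat [ 0.458 -0.173  0.004] 0.84
  mask 5943 414 500 292 379 0.66 [[0.397, -0.239, -0.003], [0.464, -0.171, 0.001], [0.531, -0.105, 0.004]]
spice_jar [0.733 0.25  0.106] 0.88
  mask 1036 190 226 145 186 0.61 [[0.717, 0.235, 0.01], [0.731, 0.25, 0.106], [0.759, 0.273, 0.114]]
salt_shaker [0.733 0.133 0.076] 0.72
  mask 703 269 294 151 185 0.78 [[0.721, 0.115, 0.006], [0.734, 0.132, 0.076], [0.757, 0.152, 0.095]]
0.9
```

View pics/scene0.png

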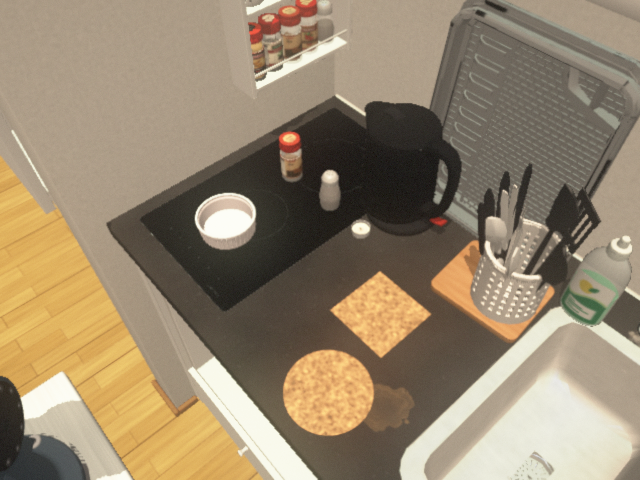

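View pics/top0.png

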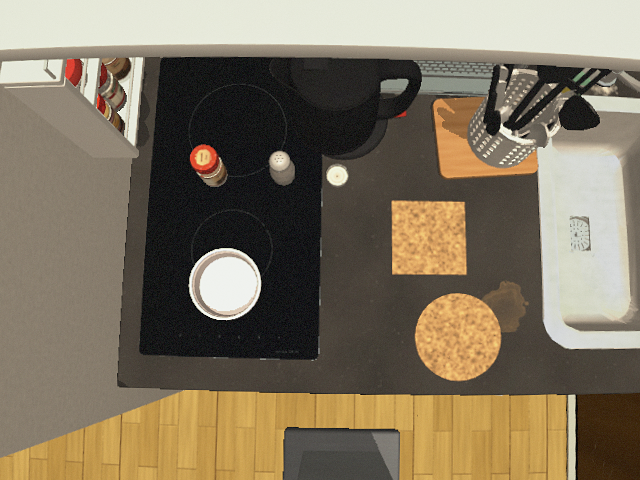

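```bash
python3 - <<'E'
from h import *
from scipy.optimize import least_squares
print(np.round(env.current_tool_rot(),3).tolist(), env.current_eef_pos(), env.current_opening(), env.current_wrist_force())
for c,pts in (('top',[(60,200),(20,300),(60,350),(20,420),(100,300),(100,150),(130,150),(130,280),(130,370),(125,382),(145,350),(316,356),(321,160),(300,390),(400,400),(330,440),(200,400),(100,410)]),('scene',[(60,200),(20,60),(90,150),(105,215),(120,210),(180,60),(250,88),(345,45),(150,160),(30,170),(20,400),(50,450)])):
    s=env.snapshot(c)
    for p in pts: print(c,p,np.round(unproj(s,*p),3))
    # all points cloud
    if 1:
        m=env.masks_of(c,'dish')[0]['region']
        ys,xs=np.nonzero(m)
        P=np.array([unproj(s,u,v) for u,v in zip(xs,ys)])
        r=P[P[:,2]>0.042]
        for z in (0.05,):
            cnt,_=cv2.findContours(m.astype(np.uint8),cv2.RETR_EXTERNAL,cv2.CHAIN_APPROX_NONE)
            k=max(cnt,key=len)[:,0]
            Q=np.array([unproj(s,u,v,z)[:2] for u,v in k])
            f=least_squares(lambda a:np.hypot(*(Q-a[:2]).T)-a[2],[.54,.22,.06],loss='soft_l1',f_scale=.002)
            print('dish rim fit',f.x)
            f=least_squares(lambda a:np.hypot(*(r[:,:2]-a[:2]).T)-.057,[.54,.22],loss='soft_l1',f_scale=.002); print('depth fit',f.x,len(r))
        for t,z in(('round_mat',.001),):
            m=env.masks_of(c,t)[0]['region']
            cnt,_=cv2.findContours(m.astype(np.uint8),cv2.RETR_EXTERNAL,cv2.CHAIN_APPROX_NONE)
            k=max(cnt,key=len)[:,0]
            Q=np.array([unproj(s,u,v,z)[:2] for u,v in k])
            f=least_squares(lambda a:np.hypot(*(Q-a[:2]).T)-a[2],[.45,-.17,.07],loss='soft_l1',f_scale=.002)
            print('mat fit',f.x)
E
```

```text
[[0.371, -0.0, -0.929], [0.929, 0.0, 0.371], [0.0, -1.0, 0.0]] [0.23166228 0.58045661 0.23132179] 1.0019315288418387 [ 0.48575331 -0.71227514  1.18869398]
top (60, 200) [0.633 0.418 0.254]
top (20, 300) [0.493 0.416 0.339]
top (60, 350) [0.432 0.417 0.22 ]
top (20, 420) [0.35  0.417 0.321]
top (100, 300) [0.508 0.416 0.092]
top (100, 150) [0.72  0.388 0.206]
top (130, 150) [0.721 0.345 0.201]
top (130, 280) [ 0.55   0.4   -0.001]
top (130, 370) [ 0.394  0.392 -0.002]
top (125, 382) [0.373 0.399 0.   ]
top (145, 350) [0.429 0.365 0.005]
top (316, 356) [0.427 0.071 0.006]
top (321, 160) [0.772 0.069 0.001]
top (300, 390) [ 0.369  0.097 -0.001]
top (400, 400) [ 0.255 -0.192 -0.92 ]
top (330, 440) [ 0.142  0.035 -0.818]
top (200, 400) [ 0.241  0.464 -0.928]
top (100, 410) [0.331 0.419 0.058]
dish rim fit [0.54334704 0.22249622 0.0593011 ]
depth fit [0.54332868 0.22239103] 828
mat fit [ 0.46371796 -0.17207895  0.07389491]
scene (60, 200) [0.311 0.438 0.086]
scene (20, 60) [0.358 0.418 0.381]
scene (90, 150) [0.396 0.415 0.178]
scene (105, 215) [0.37  0.419 0.014]
scene (120, 210) [0.401 0.415 0.01 ]
scene (180, 60) [0.615 0.415 0.27 ]
scene (250, 88) [0.718 0.349 0.194]
scene (345, 45) [0.974 0.344 0.184]
scene (150, 160) [0.498 0.417 0.089]
scene (30, 170) [ 0.39   1.491 -0.631]
scene (20, 400) [ 0.112 -0.022  0.247]
scene (50, 450) [0.079 0.034 0.016]
dish rim fit [0.53589538 0.21169793 0.06808513]
depth fit [0.54030984 0.22195247] 673
mat fit [ 0.46054982 -0.17252077  0.07428505]
```

```bash
cat >> h.py <<'E'
D=np.array([.5425,.2225]); M=np.array([.462,-.172])
d2=(M-D)/np.linalg.norm(M-D)
def rot(d2,tilt=12,sgn=1):
    d=np.array([*d2,0]); t=np.radians(tilt)
    y=np.array([0,0,-1])*np.cos(t)+d*np.sin(t)
    z=d*np.cos(t)+np.array([0,0,1])*np.sin(t)
    z=sgn*z; x=np.cross(y,z); return np.column_stack([x,y,z])
E
python3 - <<'E'
from h import *
s=env.snapshot('wrist'); print(np.round(s['hand_eye'],3).tolist())
for sgn in (1,-1):
  R=rot(d2,12,sgn); print(sgn,np.round(R,2).tolist(),np.linalg.det(R))
  for o in (-.085,-.05,.1,.2,.35):
    p=[*(D+d2*o),.012]; q=env.ik(p,R); print(np.round(p,3),None if q is None else np.round(q,0))
  for p in ([.155,.39,.25],[.3,.3,.25],[.4,.1,.25],[.5,.3,.25],[*(D-d2*.085),.12]):
    q=env.ik(p,R); print(p,None if q is None else np.round(q,0))
  
R0=env.current_tool_rot()
for p in ([.155,.39,.25],[.165,.41,.25],[.165,.41,.3]): q=env.ik(p,R0); print(p,q)
E
```

```text
[[1.0, -0.0, -0.002, 0.0], [-0.002, 0.288, -0.958, -0.142], [0.001, 0.958, 0.288, 0.073], [0.0, 0.0, 0.0, 1.0]]
1 [[-0.98, -0.04, -0.2], [0.2, -0.2, -0.96], [0.0, -0.98, 0.21]] 1.0000000000000002
[0.559 0.306 0.012] [  23.   51.   81.  -12.   56. -138.]
[0.552 0.271 0.012] [  21.   49.   85.  -13.   53. -139.]
[0.523 0.125 0.012] [   8.   45.   99.  -17.   41. -147.]
[0.503 0.027 0.012] [  -3.   44.  105.  -21.   34. -153.]
[ 0.473 -0.12   0.012] None
[0.155, 0.39, 0.25] [  56.   18.  101.   -5.   72. -110.]
[0.3, 0.3, 0.25] [  36.   18.  102.   -9.   69. -129.]
[0.4, 0.1, 0.25] [   7.   15.  106.  -13.   63. -155.]
[0.5, 0.3, 0.25] [  25.   30.   81.  -10.   77. -141.]
[np.float64(0.5594945329419864), np.float64(0.3057837670262563), 0.12] [  23.   42.   79.  -11.   66. -140.]
-1 [[0.98, -0.04, 0.2], [-0.2, -0.2, 0.96], [0.0, -0.98, -0.21]] 1.0000000000000002
[0.559 0.306 0.012] [ 23.  51.  81. -12.  56.  42.]
[0.552 0.271 0.012] [ 21.  49.  85. -13.  53.  41.]
[0.523 0.125 0.012] [  8.  45.  99. -17.  41.  33.]
[0.503 0.027 0.012] [ -3.  44. 105. -21.  34.  27.]
[ 0.473 -0.12   0.012] [-20.  43. 110. -27.  27.  15.]
[0.155, 0.39, 0.25] [ 56.  18. 101.  -5.  72.  70.]
[0.3, 0.3, 0.25] [ 36.  18. 102.  -9.  69.  51.]
[0.4, 0.1, 0.25] [  7.  15. 106. -13.  63.  25.]
[0.5, 0.3, 0.25] [ 25.  30.  81. -10.  77.  39.]
[np.float64(0.5594945329419864), np.float64(0.3057837670262563), 0.12] [ 23.  42.  79. -11.  66.  40.]
[0.155, 0.39, 0.25] [ 5.29890202e+01  1.27139912e+01  1.08605430e+02 -6.96992704e-04
  5.86794342e+01 -1.52482549e+01]
[0.165, 0.41, 0.25] [ 5.35326958e+01  1.45478749e+01  1.05856495e+02 -7.02930808e-04
  5.95944914e+01 -1.47045859e+01]
[0.165, 0.41, 0.3] [ 5.35326958e+01  1.07314072e+01  1.01751425e+02 -6.56127759e-04
  6.75160292e+01 -1.47046907e+01]
```

```bash
python3 - <<'E'
from h import *
for tilt in (12,16):
 for yaw in (-20,-15,-10,-5,0):
  a=np.radians(yaw); dh=np.array([[np.cos(a),-np.sin(a)],[np.sin(a),np.cos(a)]])@d2
  R=rot(dh,tilt,1)
  env_q=[env.ik([*(P-dh*o),z],R) for P,o,z in ((D,.075,.012),(D,.075,.13),(M,.05,.012),(M,.15,.012),(M,.1,.15))]
  print(tilt,yaw,np.round(dh,2),[None if q is None else np.round(q).astype(int).tolist() for q in env_q])
E
```

```text
12 -20 [-0.52 -0.85] [[20, 52, 78, -9, 60, -124], [20, 43, 75, -8, 72, -126], [-21, 44, 105, -21, 35, -152], [-10, 46, 98, -17, 42, -146], [-15, 31, 98, -14, 55, -155]]
12 -15 [-0.45 -0.89] [[21, 51, 79, -9, 59, -127], [21, 42, 76, -9, 70, -129], [-20, 44, 106, -22, 33, -155], [-10, 45, 100, -18, 40, -149], [-15, 31, 100, -15, 53, -159]]
12 -10 [-0.37 -0.93] [[21, 51, 80, -10, 58, -131], [21, 42, 77, -9, 69, -133], [-20, 44, 107, -24, 31, -158], [-9, 45, 103, -20, 37, -151], [-15, 30, 102, -15, 51, -163]]
12 -5 [-0.28 -0.96] [[22, 51, 81, -11, 56, -135], [22, 41, 79, -10, 68, -137], [-20, 43, 109, -25, 29, -162], [-9, 44, 105, -21, 34, -154], None]
12 0 [-0.2  -0.98] [[23, 50, 82, -12, 55, -138], [23, 41, 80, -11, 66, -141], None, [-9, 44, 108, -23, 31, -157], None]
16 -20 [-0.52 -0.85] [[21, 53, 75, -11, 65, -122], [21, 44, 72, -10, 76, -124], [-18, 45, 104, -26, 38, -146], [-8, 47, 96, -21, 46, -141], [-13, 32, 97, -18, 57, -151]]
16 -15 [-0.45 -0.89] [[22, 53, 76, -12, 64, -125], [22, 44, 73, -11, 75, -128], [-18, 45, 105, -28, 36, -148], [-8, 46, 99, -23, 43, -144], [-13, 31, 99, -19, 55, -155]]
16 -10 [-0.37 -0.93] [[22, 52, 77, -13, 62, -129], [22, 43, 75, -12, 73, -131], [-18, 44, 107, -30, 34, -151], [-7, 45, 101, -25, 40, -146], [-12, 31, 101, -20, 53, -158]]
16 -5 [-0.28 -0.96] [[23, 52, 79, -14, 61, -132], [23, 43, 76, -13, 72, -135], [-18, 44, 108, -32, 31, -153], [-7, 45, 104, -27, 37, -148], [-12, 30, 103, -21, 50, -162]]
16 0 [-0.2  -0.98] [[24, 51, 80, -15, 59, -135], [24, 42, 78, -14, 70, -139], [-18, 44, 110, -35, 29, -156], [-6, 44, 107, -30, 34, -149], None]
```

```bash
cat >> h.py <<'E'
def hand(yaw):
    a=np.radians(yaw); return np.array([[np.cos(a),-np.sin(a)],[np.sin(a),np.cos(a)]])@d2
def st(): print('t',round(env.current_clock(),2),np.round(env.current_eef_pos(),4),np.round(env.current_wrist_force(),1),np.round(env.current_joint_pos(),1))
E
python3 - <<'E'
from h import *
dh=hand(-15); R=rot(dh,6,1)
env.move_straight([.155,.39,.27],velocity=.3); st()
env.move_pose([.155,.39,.27],R); st()
env.move_pose([.40,.10,.27],R); st()
p=D-dh*.067
env.move_straight([*p,.15],velocity=.25); st()
s=env.snapshot('top'); cv2.imwrite('pics/top1.png',s['frame'])
s=env.snapshot('scene'); cv2.imwrite('pics/scene1.png',s['frame'])
E
```

```text
t 2.1 [0.1562 0.3916 0.2705] [ 0.7 -0.4  0.6] [ 53.   11.1 106.8   0.   61.9 -15.2]
t 3.42 [0.1552 0.3904 0.2697] [-0.4 -0.3  0.2] [ 53.7  13.9 103.3  -1.1  68.8 -99.3]
t 4.83 [0.3996 0.1006 0.27  ] [ 0.4 -0.2  0.5] [   2.4   12.3  105.5   -5.8   65.2 -148.6]
t 6.1 [0.5717 0.2822 0.1503] [-0.7 -0.5  0.6] [  18.3   38.5   80.5   -4.7   65.4 -133.1]
```

```bash
python3 -c "
import cv2,numpy as np
a=cv2.imread('pics/top1.png');b=cv2.imread('pics/scene1.png');cv2.imwrite('pics/c1.png',cv2.resize(np.hstack([a,b]),(800,300)))"
```

```text
(no output)
```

View pics/c1.png

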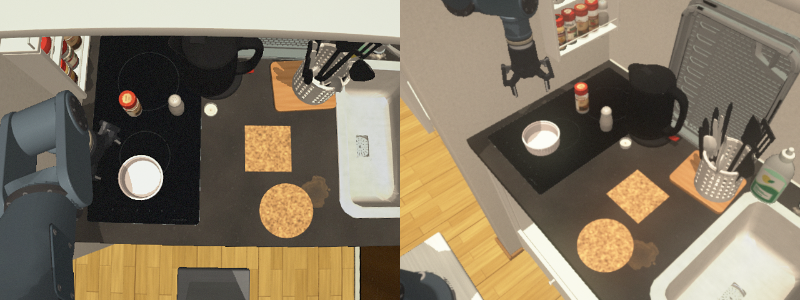

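The gripper is hovering behind the dish, which is at about (140,177) in the left half. The jar, shaker and both mats haven't moved. Next I lower the hand and make first contact.

```bash
python3 - <<'E'
from h import *
dh=hand(-15); R=rot(dh,6,1)
p=D-dh*.067
env.move_straight([*p,.014],velocity=.12); st()
env.move_straight([*(p+dh*.02),.014],velocity=.06); st()
s=env.snapshot('wrist'); cv2.imwrite('pics/w2.png',s['frame'])
s=env.snapshot('scene'); cv2.imwrite('pics/s2.png',s['frame'])
for d in env.recognise('scene','dish')[:2]: print(d)
a=cv2.imread('pics/w2.png');b=cv2.imread('pics/s2.png');cv2.imwrite('pics/c2.png',cv2.resize(np.hstack([a,b]),(800,300)))
E
```

```text
t 7.48 [0.5732 0.2827 0.0149] [-0.5  0.4 -0. ] [  18.2   49.    83.7   -5.4   51.5 -131.7]
t 7.97 [0.5633 0.264  0.0142] [ 0.2 -0.1  1.4] [  16.9   48.3   86.4   -5.7   49.7 -132.6]
{'point': [0.542, 0.2355, 0.0212], 'confidence': 0.91}
```

View pics/c2.png

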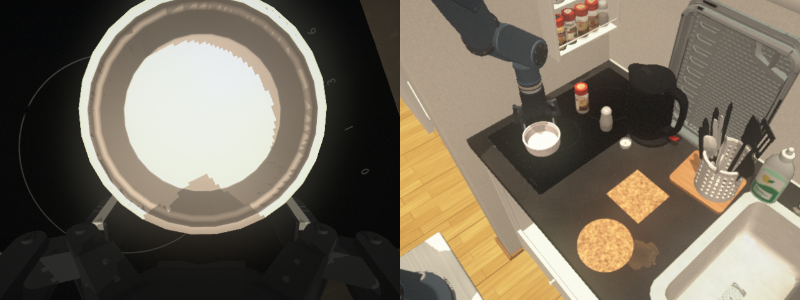

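The wrist view shows the dish centred between the two fingertips, with its rim centre at about (200,110). Now I push it over the hob edge and stop short of the mat.

```bash
cat >> h.py <<'E'
def wristdish():
    T=np.eye(4); T[:3,:3]=env.current_tool_rot(); T[:3,3]=env.current_eef_pos()
    s=env.snapshot('wrist'); C=T@np.array(s['hand_eye']); s['orientation']=C[:3,:3]; s['eye']=C[:3,3]
    return s
E
python3 - <<'E'
from h import *
c=.047
for f,yaw,tilt in ((.2,-14,8),(.45,-12,11),(.75,-10,14)):
    dh=hand(yaw); P=D+(M-D)*f
    env.move_straight([*(P-dh*c),.014],rot(dh,tilt,1),velocity=.08); st()
    f=env.snapshot('wrist')['frame']; cv2.imwrite(f'pics/w3_{yaw}.png',f)
s=env.snapshot('top'); cv2.imwrite('pics/t3.png',s['frame'])
print(env.recognise('top','dish')[:2])
a=f;b=s['frame'];cv2.imwrite('pics/c3.png',cv2.resize(np.hstack([a,b]),(800,300)))
E
```

```text
t 9.27 [0.5469 0.1861 0.0142] [-0.1 -0.6 -0.5] [  11.1   46.5   92.6   -9.    46.  -136.9]
t 10.72 [0.525  0.0882 0.014 ] [-1.   0.5  0.4] [   3.    45.1   98.9  -14.8   41.9 -141.9]
t 12.43 [ 0.4995 -0.0293  0.014 ] [-0.3  0.5 -2.3] [  -8.1   44.2  104.6  -23.1   36.8 -147.3]
[{'point': [0.5043, -0.0913, 0.012], 'confidence': 0.6}, {'point': [0.7332, 0.1305, 0.0741], 'confidence': 0.32}]
```

View pics/c3.png

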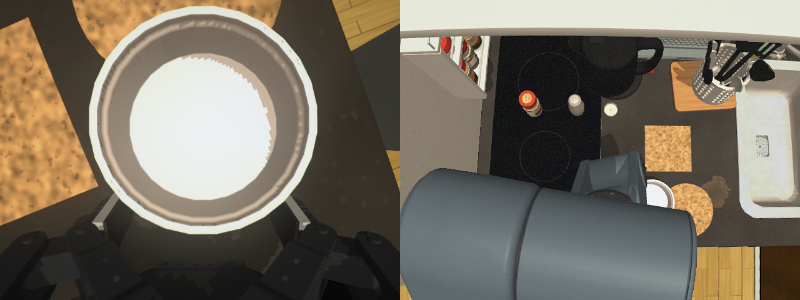

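The dish has come down the step and now sits level on the worktop, still cradled, with the round mat ahead of it. I'll measure the dish's position relative to the TCP from the wrist picture.

```bash
cat >> h.py <<'E'
from scipy.optimize import least_squares
def fitdish(cam='wrist',save=None):
    s=wristdish() if cam=='wrist' else env.snapshot(cam)
    if save: cv2.imwrite(save,s['frame'])
    r=env.masks_of(cam,'dish')
    if not r: print('no mask'); return s,None
    m=r[0]['region']; k=max(cv2.findContours(m.astype(np.uint8),cv2.RETR_EXTERNAL,cv2.CHAIN_APPROX_NONE)[0],key=len)[:,0]
    Q=np.array([unproj(s,u,v,.045)[:2] for u,v in k])
    f=least_squares(lambda a:np.hypot(*(Q-a[:2]).T)-a[2],[*Q.mean(0),.06],loss='soft_l1',f_scale=.001).x
    ys,xs=np.nonzero(m); P=np.array([unproj(s,u,v) for u,v in zip(xs,ys) if s['depth'][v,u]>0])
    g=[np.nan]
    if len(P):
        t=P[(P[:,2]>.035)&(P[:,2]<.06)]
        if len(t)>50: g=least_squares(lambda a:np.hypot(*(t[:,:2]-a[:2]).T)-a[2],[*f[:2],.057],loss='soft_l1',f_scale=.001).x
    print(cam,'conf',round(r[0]['confidence'],2),'contour',np.round(f,4),'depth',np.round(g,4)); return s,f
E
python3 - <<'E'
from h import *
s,f=fitdish()
tcp=env.current_eef_pos()[:2]; dh=hand(-10)
if f is not None:
    e=f[:2]-tcp; print('along',e@dh,'lat',dh[0]*e[1]-dh[1]*e[0])
fitdish('top')
E
```

```text
wrist conf 0.65 contour [ 0.4825 -0.0699  0.06  ] depth [ 0.4824 -0.0712  0.0549]
along 0.04390520354904545 lat -0.0008518805780754011
top conf 0.77 contour [ 0.5053 -0.091   0.0373] depth [ 0.4829 -0.0705  0.0571]
```

```bash
python3 - <<'E'
from h import *
dh=hand(-10)
env.move_straight([*(M-dh*.0440),.014],rot(dh,14,1),velocity=.06); env.wait(.2); st()
s,f=fitdish(save='pics/w4.png')
fitdish('top')
E
```

```text
t 14.85 [ 0.4782 -0.1308  0.014 ] [ 0.2  1.3 -0.9] [ -19.8   43.6  107.3  -26.9   32.3 -155.1]
wrist conf 0.86 contour [ 0.4613 -0.1716  0.06  ] depth [ 0.4611 -0.1727  0.055 ]
no mask
```

View pics/w4.png

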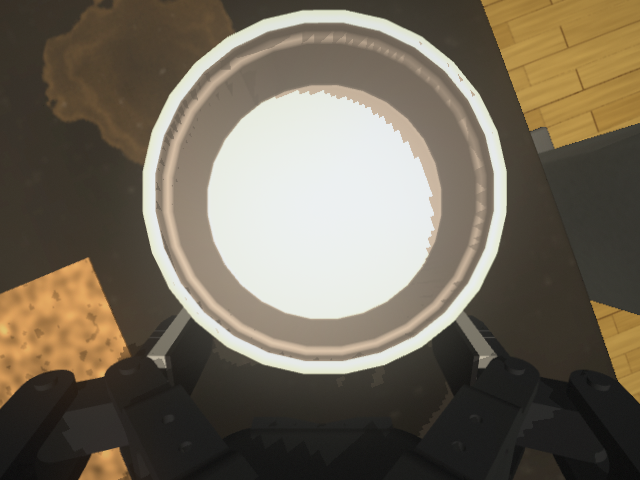

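The dish's rim hides the mat in this view, as expected with the two centred. I'll back straight off and check from the other cameras.

```bash
python3 - <<'E'
from h import *
dh=hand(-10); R=rot(dh,14,1)
env.move_straight([*(M-dh*.14),.016],R,velocity=.1); st()
p=M-dh*.16
env.move_straight([*p,.20],rot(hand(-25),14,1),velocity=.2); st()
env.move_pose([.40,.22,.28],rot(hand(-25),14,1)); env.wait(.3); st()
s,f=fitdish('top','pics/t5.png'); 
m=env.masks_of('top','round_mat'); print([(x['confidence'],x['region'].sum()) for x in m])
s2,_=fitdish('scene','pics/s5.png')
for t in('spice_jar','salt_shaker'): print(t,[ (np.round(d['point'],3),round(d['confidence'],2)) for d in env.recognise('scene',t)[:1]])
cv2.imwrite('pics/c5.png',np.hstack([s['frame'][220:420,340:580],s2['frame'][280:480,230:470]]).repeat(1,0))
E
```

```text
t 16.16 [ 0.5131 -0.0422  0.016 ] [-0.4 -0.1 -0.3] [  -9.2   44.4  102.7  -22.5   38.2 -149.3]
t 17.23 [ 0.5197 -0.0233  0.1991] [-0.2 -0.4 -0.8] [  -7.9   28.5   93.4  -13.5   65.7 -144.9]
t 18.62 [0.4005 0.2193 0.2797] [-0.2 -0.3 -0.7] [  19.7   19.6   93.9   -7.9   78.4 -121.3]
top conf 0.74 contour [ 0.4629 -0.1709  0.0595] depth [ 0.4628 -0.1705  0.0563]
[(0.6, np.int64(1645))]
scene conf 0.59 contour [ 0.4578 -0.1751  0.0613] depth [ 0.4594 -0.173   0.0564]
spice_jar [(array([0.73 , 0.243, 0.08 ]), 0.72)]
salt_shaker [(array([0.726, 0.124, 0.057]), 0.61)]
```

View pics/c5.png

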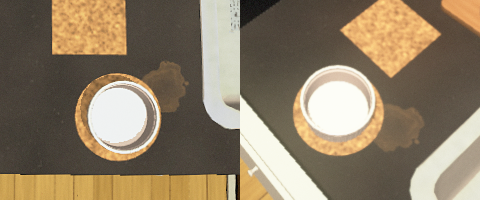

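View pics/s5.png

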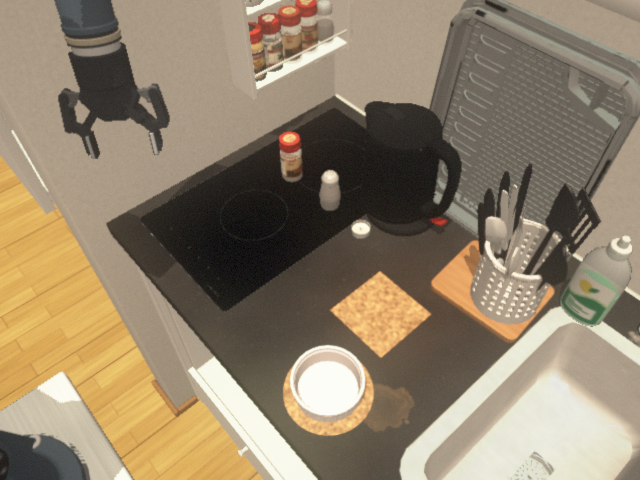

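Both cameras show the dish standing level on the round mat. In the scene view it's at about (328,385) with the mat around it, the jar and shaker are where they started, and the arm is clear.

```bash
python3 -c "
from rig import env
env.job_done()"
```

```text
the job is handed in; nothing more can be done
```

I pushed the white dish with two spread fingertips from the hob, down over its edge, and onto the round mat. I then backed off, raised the arm clear and handed the job in at about 19 s; no verdict is reported.

**Placement:** Each fixed camera put the dish centre close to the mat centre that same camera had measured at the start.

| Camera | Dish centre (m) | Mat centre (m) | Offset |
|---|---|---|---|
| Top | (0.463, -0.171) | (0.464, -0.172) | about 1–2 mm |
| Scene | (0.459, -0.173), from depth; the outline fit gave (0.458, -0.175) | (0.461, -0.173) | about 1–4 mm |

All of this is well inside the 20 mm limit. The dish looked level and at rest in both views.

**Bystanders:** The spice jar and salt shaker were re-detected within about 2 mm of where they started, both upright.

**Checks that failed or disagreed:** While the arm was blocking the view, one top-camera outline fit was off by about 30 mm, and a later top-camera look found no dish. I relied on the wrist camera and the depth readings at those points. The final top and scene views, taken after the arm withdrew, agreed to within about 6 mm.

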